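# Move the pour-over funnel to the mug

## Robot

A 6-joint arm with a two-finger parallel gripper is mounted at the origin on a cart in front of the work surface, level with it; the furniture and walls round the work are solid. World frame = base frame: x ahead of the robot, y to its left, z up, the work surface at z = 0. Lengths are in m, angles in rad, forces in N, time in s.
With the tool pointing down it reaches from about 0.35 to 0.95 m from the base axis. Payload 17.4 kg.
Tool frame: the origin (TCP) lies at the very end of the fingers, on their centre line; the grasp point (between the pads) lies 19 mm behind it; z points along the fingers, y is the line along which they close (so a half turn about z gives the same grasp; the last joint's range is limited). The gripper opens to 93 mm and grips with 3 to 60 N. Pads are 15 mm wide; open, the fingers measure 128 mm over their backs; the gripper's body (75 mm by 188 mm) begins 65 mm behind the grasp point.
Start: joints at [1.217, 0.116, 1.442, -0, 1.584, -0.038], TCP at [0.21, 0.642, 0.219] pointing down, gripper open.
Joint ranges: [-2.83, 2.83], [-0.83, 2.19], [0.07, 2.5], [-1.14, 4.28], [0.01, 3], [-2.97, 2.97]. Speed limits (rad/s): [1.89, 1.89, 2.22, 3.14, 3.14, 3.14].

## Interface

Orientations are given as a unit quaternion [x, y, z, w].
In Python, from bench import manip, cams, ticket gives the robot as it stands.
- The arm moves only by the tool step_arm, never from a script. Its argument "plan" is a list of rows, each a list of 7 numbers: the finger opening in m, from 0 to 0.093, then the shift along the tool's x, y, z in m, then the turn, a rotation vector about the tool's x, y, z in rad. A call has 1 to 12 rows; each row is the pose to reach, as a shift and turn from the pose commanded when the call began, along the tool's axes at that moment; what a row does not reach only later rows make up. A row lasts 1/8 s, in which the tool goes at most 62.5 mm and 10.7 degrees, less where a joint would pass 70% of its speed; a pose out of reach is approached as far as the arm can. A call with a gripper value outside its range is refused whole. The fingers move at their own pace and stop on an object; the grip force is fixed at half the most. Time passes only in rows, so rows that repeat a pose let the fingers close. It gives the time, the measured TCP pose, the force, the opening and the grip force at its end, in the units of the state.
- manip.get_obs(): the state, without advancing time (a new reading comes with each control period).
- cams.camera(name): name is "scene" or "top" or "wrist"; returns the picture (480x640x3 uint8, red, green, blue); there is no depth.
- cams.camera_model(name): a dict with "vertical_fov" (degrees; the focal length in pixels is half the picture's height over the tangent of half this angle, whatever the lens; pixels are square), "cx", "cy" (the principal point, pixels), "k1" (the pictures are not rectified: a ray, as slopes to the right and down, at radius r is drawn at 1 + k1 r^2 times it, then the intrinsics apply), "origin" and "attitude" of the camera in the world. Camera axes: x right, y down, z forward; pixel columns grow to the right and rows downward; lengths in m; the calibration is good to about 2 mm. A picture is of the moment at which its call begins: read the wrist's pose just before it. camera_model takes no time and is no camera call; for the wrist camera it gives the pose at the moment of the call.
- ticket.job_done(): hands the job in; it is judged then, once.
The state is a dict: "time": time; "joints": joint angles; "qvel": joint speeds; "tau": joint torques, N m; "position": TCP position; "tcp_rot": TCP orientation; "contact_force": force on the tool from outside, world axes, zero at the start; "moment": the same for the moment, N m; "opening": finger opening in m; "grasp_force": force on a finger pad.
Only numpy, scipy, OpenCV 4.12 (cv2) and the standard library are available. Lean on these libraries where they do the work, as an engineer would, in place of code of your own. Each camera call takes 0.05 s, during which the arm holds its last target. There are 200 camera calls.

## Task

The funnel on the pour-over coffee stand is parked at the left end of its notched rail. Pinch the two release levers on top of its carriage together, keep them squeezed while you slide the carriage along the rail until the funnel is over the coffee mug, then let go so that it locks in the notch there. Leave the mug standing where it is.

Things in the scene. Friction and masses are not known exactly. Their poses are not given: they have to be found in the camera images.
- grip (a point): pinch point, midway between two upright black release levers on the funnel carriage, 16 mm below their tops, 153 mm above the worktop. At rest they measure 54 mm over their outer faces along the rail, 20 mm across it, and are clear 40 mm below this point. Axes: y along the rail to the parked end, x away from the cups, z up. Pinch along y from above; carriage slides along -y.
- lever (a joint): angle of the two geared levers, each hinged 56 mm below the pinch point: 0 at rest with the pawl down in a notch, about 0.16 with it lying on the rail between notches, slides freely from 0.18 on, 0.24 fully squeezed (tops 17 mm further in each). Sprung back, 4 to 8 N on each finger; squeeze with about 20 N.
- carriage (a joint): travel of the carriage along its rail from the parked notch, in m. Four notches at 0, 0.09, 0.18 and 0.27, one per cup place; the pawl drops in within about 6 mm either side of these. Sliding friction about 1 N when unlocked.
- spout (a point): lower mouth of the white funnel (72 mm wide at its top, which is 138 mm above the worktop), 93 mm above the worktop; fixed to the carriage, 70 mm from the pinch point towards the robot (-x). Axes as for the pinch point.
- mug_mid (a point): centre of the bowl (60 mm wide, 49 mm tall), half-way up, of the small plain white coffee mug that stands on the stand's board at one of the three cup places away from the parked end; a food tin and a small candle in a metal cup stand at the other two. Another cup stands on the worktop, not on the stand.

How it is judged:
By the outcome, as a careful person would: the job done as asked, in the order asked, and still so for the second after the job is handed in, with the robot touching nothing.
It also fails if it takes over 37 s, if anything falls off the work surface, if the arm or the gripper's body presses on something with over 40 N, if the wrist force passes 120 N, or if a joint passes its speed limit or range.

## Working session

There is one attempt and no reset: what is moved stays moved. The work goes in short steps, Python scripts to look and compute and a tool call to move; the robot and the scene stay as the last step left them, time stands still between calls to the robot, and variables do not carry over. Pictures are saved under pics/ and viewed, at most 10 in all, crops included, and the job is handed in when it is done.

Besides the shell and the picture viewer there is one more tool, called after "Request:" as name(argument=value, ...), one argument or row to a line, values as JSON. step_arm: Moves the arm, as the interface text tells. Its arguments: {"type":"object","properties":{"plan":{"type":"array","items":{"type":"array","items":{"type":"number"}}}},"required":["plan"]}

```bash
mkdir -p pics
cat > h.py <<'E'
import numpy as np, cv2
from bench import manip, cams, ticket
from scipy.spatial.transform import Rotation as R
def att(a):
    a=np.array(a,float)
    return a if a.shape==(3,3) else R.from_quat(a).as_matrix()
def snap(n,f):
    m=cams.camera_model(n); im=cams.camera(n); cv2.imwrite(f'pics/{f}.png',im[:,:,::-1]); return m,im
def ray(m,u,v):
    f=240/np.tan(np.radians(m['vertical_fov'])/2)
    p=np.array([(u-m['cx'])/f,(v-m['cy'])/f]); q=p.copy()
    for _ in range(20): q=p/(1+m['k1']*(q@q))
    return np.array(m['origin']),att(m['attitude'])@np.array([q[0],q[1],1])
def onz(m,u,v,z):
    o,d=ray(m,u,v); return o+d*(z-o[2])/d[2]
def proj(m,P):
    f=240/np.tan(np.radians(m['vertical_fov'])/2)
    c=att(m['attitude']).T@(np.array(P)-m['origin']); q=c[:2]/c[2]; q=q*(1+m['k1']*(q@q))
    return f*q[0]+m['cx'],f*q[1]+m['cy']
E
python3 - <<'E'
from h import *
for n in('scene','top'):
    m,im=snap(n,n+'0'); print(m)
print(manip.get_obs())
E
```

```text
{'vertical_fov': 49.00721424811916, 'cx': 321.78898183455937, 'cy': 235.09647759697046, 'k1': -0.10161722188286705, 'origin': array([-0.15950815, -0.47218297,  0.69312867]), 'attitude': array([ 0.80286663, -0.37673696,  0.19825675, -0.41733522])}
{'vertical_fov': 48.021348859724256, 'cx': 312.1638064446515, 'cy': 236.719614441078, 'k1': -0.06506983168222195, 'origin': array([0.26974218, 0.03918422, 1.0211232 ]), 'attitude': array([ 0.71112296, -0.69753493,  0.06294292, -0.06154147])}
{'time': 0.1, 'joints': array([ 1.21721497e+00,  1.16389830e-01,  1.44217996e+00,  1.16776722e-05,
        1.58398976e+00, -3.78066786e-02]), 'qvel': array([ 6.39658908e-04, -7.46588250e-04, -8.11694640e-05, -2.04977877e-05,
        1.05378552e-03, -1.70059270e-03]), 'tau': array([ 2.51219695e-03, -7.22890592e+01, -6.23860788e+01,  7.83304148e-02,
        2.29117298e-02, -8.68538564e-05]), 'position': array([0.20957107, 0.64145544, 0.21802299]), 'tcp_rot': array([ 1.57232085e-01,  9.87561561e-01, -4.73087041e-04, -9.97324859e-05]), 'contact_force': array([-0.26262511, -0.68941033, -0.80142036]), 'moment': array([ 0.00945946, -0.00871602,  0.01022254]), 'grasp_force': 0.0, 'opening': 0.09311396975035881}
```

View pics/top0.png

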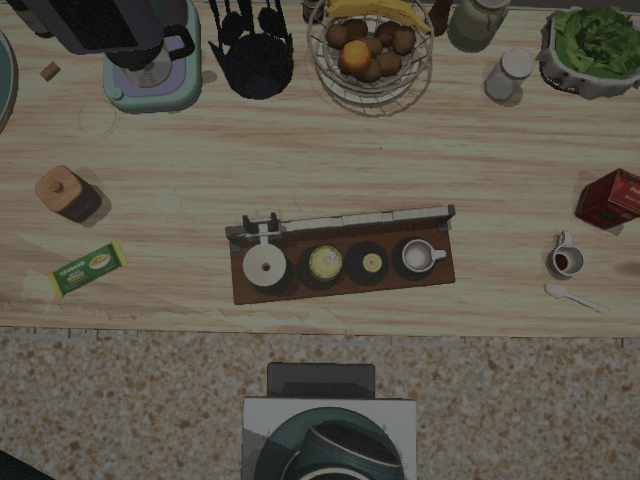

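View pics/scene0.png

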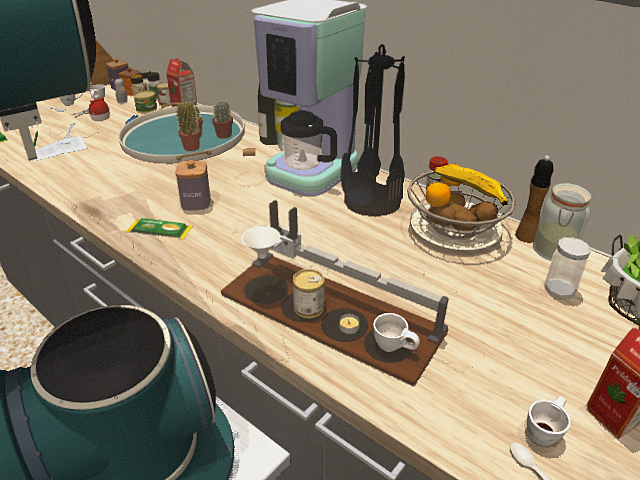

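The top view shows the carriage levers at about (248,226) and (275,222), and the funnel at (265,266). The tin, candle and mug follow at about (326,262), (372,262) and (416,257), so the mug is at the last place and needs 0.27 m of travel. I'll crop closer next.

Run:
```python
import cv2,numpy as np
a=cv2.imread('pics/top0.png')[200:310,220:300]; b=cv2.imread('pics/scene0.png')[190:290,230:320]
a=cv2.resize(a,(400,550),interpolation=cv2.INTER_CUBIC); b=cv2.resize(b,(400,444),interpolation=cv2.INTER_CUBIC)
o=np.zeros((550,800,3),np.uint8); o[:,:400]=a; o[:444,400:]=b
cv2.imwrite('pics/c.png',np.clip(o*1.6,0,255).astype(np.uint8))
```

```text
(no output)
```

View pics/c.png

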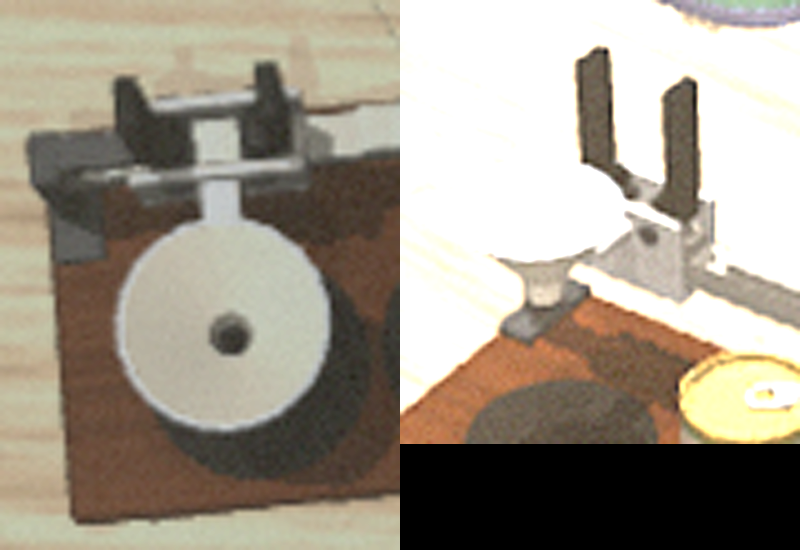

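The crop shows the lever tops with outer corners at about (242.4,215.2) and (275.6,212.4) in the top view. The funnel rim centre is at (264.6,265).

Run:
```python
from h import *
m=cams.camera_model('top'); s=cams.camera_model('scene')
a=onz(m,234,304,.012);b=onz(m,455,282,.012); d=(a-b)/np.linalg.norm(a-b); print('board',a,b,d)
ex=np.array([d[1],-d[0],0]); print('yaw of rail y', np.degrees(np.arctan2(d[1],d[0])))
f=onz(m,264.6,265,.138); print('funnel',f,'grip est',f+.07*ex)
L=onz(m,242.4,215.2,.169);Rr=onz(m,275.6,212.4,.169); print(L,Rr,np.linalg.norm(L-Rr),'grip',(L+Rr)/2-.01*ex)
print('mug',onz(m,416,257,.06), f-.27*d)
# scene lever tops: crop px/4.44
for u,v in((592,48),(688,82)): print(onz(s,230+(u-400)/4.444,190+v/4.444,.169))
o=manip.get_obs(); T=R.from_quat(o['tcp_rot']).as_matrix(); print(T)
w=cams.camera_model('wrist'); print(w)
```

```text
board [0.31925122 0.18218424 0.012     ] [ 0.36807464 -0.23204563  0.012     ] [-0.11705524  0.99312541  0.        ]
yaw of rail y 96.72218210863433
funnel [0.37812721 0.11650167 0.138     ] grip est [0.44764599 0.12469554 0.138     ]
[0.45470516 0.15254843 0.169     ] [0.46037924 0.0989133  0.169     ] 0.05393442797537912 grip [0.44761095 0.12456032 0.169     ]
mug [ 0.40744097 -0.14926145  0.06      ] [ 0.40973212 -0.15164219  0.138     ]
[0.44787505 0.14866418 0.169     ]
[0.45392224 0.09838012 0.169     ]
[[-9.50556123e-01  3.10552632e-01 -3.45752863e-04]
 [ 3.10552821e-01  9.50555695e-01 -9.03042861e-04]
 [ 4.82150152e-05 -9.65767448e-04 -9.99999532e-01]]
{'vertical_fov': 68.48240755957482, 'cx': 323.43640129411375, 'cy': 238.67862777996598, 'k1': -0.003717902769852336, 'origin': array([0.12912844, 0.66723503, 0.38385417]), 'attitude': array([0.80001493, 0.58010556, 0.08921121, 0.12447895])}
```

Request:
step_arm(
  plan=[
    [0.093,-0.035,-0.038,0.002,0,0,-0.04],
    [0.093,-0.07,-0.076,0.004,0,0,-0.08],
    [0.093,-0.105,-0.114,0.005,0,0,-0.12],
    [0.093,-0.14,-0.152,0.007,0,0,-0.16],
    [0.093,-0.175,-0.19,0.008,0,0,-0.2],
    [0.093,-0.21,-0.228,0.01,0,0,-0.24],
    [0.093,-0.245,-0.266,0.011,0,0,-0.28],
    [0.093,-0.28,-0.304,0.012,0,0,-0.32],
    [0.093,-0.315,-0.342,0.013,0,0,-0.36],
    [0.093,-0.35,-0.38,0.014,0,0,-0.4],
    [0.093,-0.387,-0.418,0.015,0,0,-0.433],
    [0.093,-0.387,-0.418,0.015,0,0,-0.433],
  ],
)

```text
time: 1.6
position: [0.4485, 0.1214, 0.2032]
tcp_rot: [-0.057, 0.998, -0.0, -0.0]
contact_force: [0.4, -0.5, -0.6]
opening: 0.0929
grasp_force: 0.0
```

Run:
```python
from h import *
o=manip.get_obs(); T=R.from_quat(o['tcp_rot']).as_matrix(); print(o['time'],o['position'],T.round(3).tolist(),o['contact_force'])
print('to go tool axes',T.T@(np.array([.4476,.1246,.134])-o['position']))
m,im=snap('wrist','w1'); g=np.array([.4476,.1246,.169]); d=np.array([-.117,.993,0]); ex=np.array([.993,.117,0])
for sy in(-1,1):
  for sx in(-1,1): print(proj(m,g+sy*.027*d+sx*.01*ex))
```

```text
1.6 [0.44846026 0.12142217 0.20322355] [[-0.994, -0.113, -0.001], [-0.113, 0.994, -0.001], [0.001, -0.001, -1.0]] [ 0.42758643 -0.51605909 -0.58655917]
to go tool axes [0.00044849 0.0032898  0.06922221]
(np.float64(285.6159775994792), np.float64(255.8950740338239))
(np.float64(286.80098832896067), np.float64(286.07003642165273))
(np.float64(374.9098238788718), np.float64(255.56029461809965))
(np.float64(373.63177995658185), np.float64(285.7616588012636))
```

View pics/w1.png

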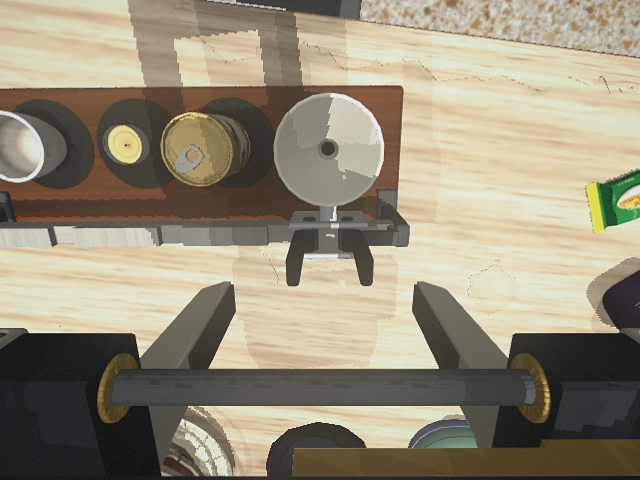

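The wrist view shows the lever tops at columns 286–373 and down to row 286, as predicted to within 2 px. I'll descend now.

Request:
step_arm(
  plan=[
    [0.093,0,0.003,0.015,0,0,0],
    [0.093,0,0.003,0.03,0,0,0],
    [0.093,0,0.003,0.045,0,0,0],
    [0.093,0,0.003,0.06,0,0,0],
    [0.093,0,0.003,0.069,0,0,0],
    [0.093,0,0.003,0.069,0,0,0],
    [0.093,0,0.003,0.069,0,0,0],
  ],
)

```text
time: 2.52
position: [0.4476, 0.1271, 0.1352]
tcp_rot: [-0.059, 0.998, 0.0, 0.0]
contact_force: [0.5, 0.0, -1.1]
opening: 0.0932
grasp_force: 0.0
```

Request:
step_arm(
  plan=[
    [0.093,0,-0.0025,0.001,0,0,0],
    [0.06,0,-0.0025,0.001,0,0,0],
    [0.05,0,-0.0025,0.001,0,0,0],
    [0.04,0,-0.0025,0.001,0,0,0],
    [0.03,0,-0.0025,0.001,0,0,0],
    [0.01,0,-0.0025,0.001,0,0,0],
    [0.01,0,-0.0025,0.001,0,0,0],
    [0.01,0,-0.0025,0.001,0,0,0],
    [0.01,0,-0.0025,0.001,0,0,0],
    [0.01,0,-0.0025,0.001,0,0,0],
  ],
)

```text
time: 3.78
position: [0.4479, 0.1247, 0.1352]
tcp_rot: [-0.059, 0.998, 0.0, 0.001]
contact_force: [-6.0, -1.7, 14.4]
opening: 0.0338
grasp_force: 30.9
```

Request:
step_arm(
  plan=[
    [0.01,0,0,0,0,0,0],
    [0.01,0,-0.003,0,0,0,0],
    [0.01,0,-0.006,0,0,0,0],
    [0.01,0,-0.01,0,0,0,0],
    [0.01,0,-0.014,0,0,0,0],
    [0.01,0,-0.018,0,0,0,0],
    [0.01,0,-0.02,0,0,0,0],
  ],
)

```text
time: 4.65
position: [0.4503, 0.1048, 0.1351]
tcp_rot: [-0.059, 0.998, 0.0, 0.001]
contact_force: [-4.7, 0.5, 13.5]
opening: 0.0335
grasp_force: 30.8
```

Run:
```python
from h import *
print(manip.get_obs()['contact_force']); m,im=snap('scene','s2')
cv2.imwrite('pics/s2c.png',cv2.resize(im[170:370,200:470,::-1],(800,592)))
```

```text
[-4.67334888  0.52523071 13.54062496]
```

View pics/s2c.png

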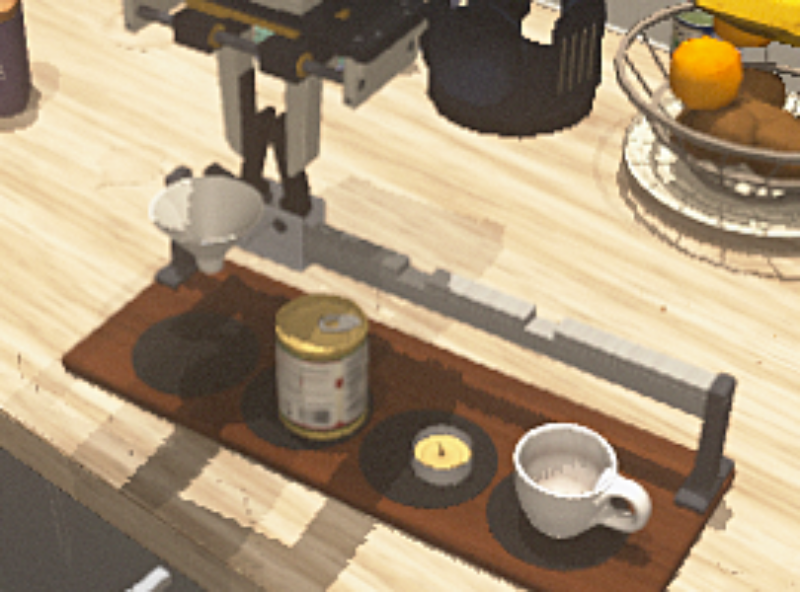

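The carriage has moved with the gripper: the funnel has left its dark disc and the levers are squeezed. I'll slide the rest of the way.

Request:
step_arm(
  plan=[
    [0.01,0,-0.01,0,0,0,0],
    [0.01,0,-0.03,0,0,0,0],
    [0.01,0,-0.055,0,0,0,0],
    [0.01,0,-0.08,0,0,0,0],
    [0.01,0,-0.105,0,0,0,0],
    [0.01,0,-0.13,0,0,0,0],
    [0.01,0,-0.155,0,0,0,0],
    [0.01,0,-0.18,0,0,0,0],
    [0.01,0,-0.205,0,0,0,0],
    [0.01,0,-0.23,0,0,0,0],
    [0.01,0,-0.245,0,0,0,0],
    [0.01,0,-0.25,0,0,0,0],
  ],
)

```text
time: 6.2
position: [0.4801, -0.1445, 0.1352]
tcp_rot: [-0.058, 0.998, -0.0, 0.001]
contact_force: [0.8, 1.5, 11.9]
opening: 0.0337
grasp_force: 30.5
```

Request:
step_arm(
  plan=[
    [0.01,0,0,0,0,0,0],
    [0.01,0,0,0,0,0,0],
  ],
)

```text
time: 6.45
position: [0.48, -0.144, 0.1352]
tcp_rot: [-0.058, 0.998, -0.001, 0.001]
contact_force: [0.9, -1.0, 11.0]
opening: 0.0333
grasp_force: 30.5
```

Run:
```python
from h import *
o=manip.get_obs(); print(o['position'],o['contact_force'],o['opening']); m,im=snap('top','t3')
d=np.array([-.117,.993]); print('travel',(np.array([.4479,.1247])-o['position'][:2])@d, 'togo y',(np.array([.4795,-.1434])-o['position'][:2])@d)
```

```text
[ 0.48003235 -0.14402921  0.13522176] [ 0.87699853 -0.99723914 10.99466338] 0.03328741474743567
travel 0.2706075893438242 togo y 0.0006870893438241793
```

Request:
step_arm(
  plan=[
    [0.04,0,0.0005,0,0,0,0],
    [0.05,0,0.0005,0,0,0,0],
    [0.06,0,0.0005,0,0,0,0],
    [0.085,0,0.0005,0,0,0,0],
    [0.085,0,0.0005,0,0,0,0],
    [0.085,0,0.0005,0,0,0,0],
    [0.085,0,0.0005,0,0,0,0],
  ],
)

```text
time: 7.38
position: [0.4791, -0.143, 0.1336]
tcp_rot: [-0.059, 0.998, 0.0, -0.0]
contact_force: [-0.2, -0.3, -0.8]
opening: 0.0848
grasp_force: 0.0
```

Run:
```python
from h import *
m,im=snap('scene','s4')
cv2.imwrite('pics/s4c.png',cv2.resize(im[200:400,250:520,::-1],(800,592)))
```

```text
(no output)
```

View pics/s4c.png

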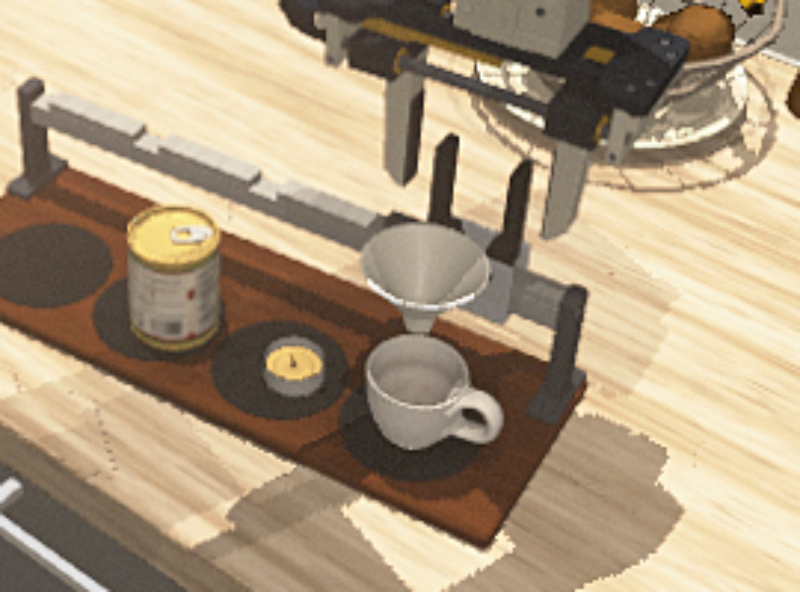

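The levers are upright again, the fingers are clear of them, and the funnel is over the mug. I'll retreat straight up and then check the lock from above.

Request:
step_arm(
  plan=[
    [0.085,0,0,-0.015,0,0,0],
    [0.085,0,0,-0.03,0,0,0],
    [0.085,0,0,-0.05,0,0,0],
    [0.085,0,0,-0.075,0,0,0],
    [0.085,0,0,-0.09,0,0,0],
    [0.085,0,0,-0.09,0,0,0],
    [0.085,0,0,-0.09,0,0,0],
  ],
)

```text
time: 8.3
position: [0.4789, -0.143, 0.2228]
tcp_rot: [-0.059, 0.998, 0.0, -0.0]
contact_force: [-0.8, 0.2, 1.1]
opening: 0.0851
grasp_force: 0.0
```

Run:
```python
from h import *
m,im=snap('wrist','w5'); print(manip.get_obs()['position'])
g=np.array([.4476+.0316,.1246-.2681,.169]); d=np.array([-.117,.993,0]); ex=np.array([.993,.117,0])
for s in(-1,1): print(proj(m,g+s*.027*d-.01*ex),proj(m,g+s*.027*d+.01*ex))
print(proj(m,[*(g-.07*ex)[:2],.093]))
```

```text
[ 0.47888371 -0.14297067  0.22270254]
(np.float64(282.9617703769803), np.float64(246.37916957411153)) (np.float64(284.0049491058537), np.float64(274.4047956336542))
(np.float64(364.96368233382896), np.float64(246.3420993605188)) (np.float64(363.9275211976056), np.float64(274.3713611850193))
(np.float64(323.8447655284749), np.float64(146.32499367003908))
```

View pics/w5.png

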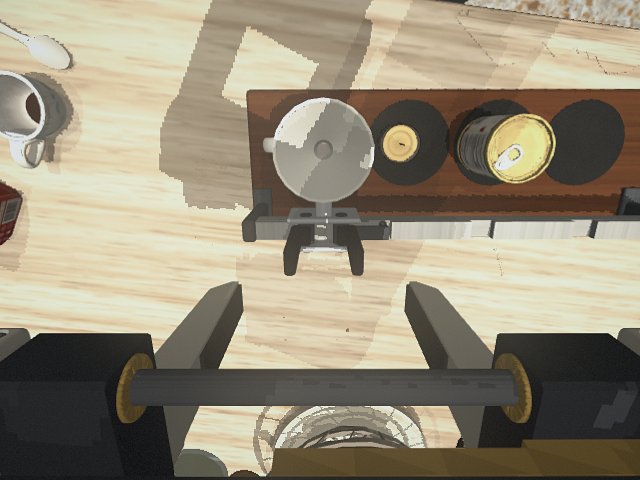

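The lever tops span columns 284–364, which matches the predicted rest spacing, so the levers are fully open and the pawl is in the notch. The spout is at (323,149), over the mug, and the mug hasn't moved.

```bash
python3 -c "
from bench import ticket
print(ticket.job_done())"
```

```text
the job is handed in; nothing more can be done
None
```

The funnel is over the coffee mug with its carriage locked in the last notch (0.27 m), the mug is standing where it was, and the job is handed in with the arm clear at about 8.4 s.

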